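# Pack the pastry mould under the tray of the baker's tool box

## Task

Put the wooden pastry mould away in the baker's tool box: lift the box's cantilever top tray by its bar, up and right over until it stays open by itself, and lay the mould flat (do not drop it in) on the floor of the large empty bay underneath. Then bring the tray back over and lower it gently, without letting it fall, until it is fully down on the box. Leave the other things where they are.

Things in the scene. Friction and masses are not known exactly. Their poses are not given: they have to be found in the camera images.
- box: Grey metal tool box fixed to the table, 295 x 180 mm, walls 55 mm high, 5 mm thick. Origin: centre of underside. x: along its long side; y: the side to which the tray swings open; z up. A divider 46 mm above the table parts a large bay (at -x, 198 x 170 mm) from a small one (at +x, 85 x 170 mm) with a ring cutter in it. The shut tray hides both.
- bay (a point): Centre of the large bay, on the upper face of its floor (6 mm above the table); same axes as the box. The bay is 198 mm (x) by 170 mm (y) and 49 mm deep below the rim.
- tray_arm (a joint): Angle q of the parallel links carrying the tray, rad: 0 shut, 2.18 fully open (stop). Links 120 mm long; shut, they point to box -y, 20 deg above level, and turn up and over to +y. The tray (5 N, no spring, stays level) rests shut below 1.22 rad (top of the arc) and rests open beyond. Left to fall it passes 3 rad/s, which counts as dropped: lower it slower.
- tray_bar (a point): Centre of the tray's wooden grip bar: 14 mm wide (y), 16 high, along box x, 120 mm clear between its posts; axes as the box. 126 mm above table when shut; tray floor 64 mm and rims 26 mm below it, rims 83 mm off in y. At q it has moved 0.12*(cos20deg-cos(20deg+q)) m in box y and 0.12*(sin(20deg+q)-sin20deg) m up: 211 and 28 mm at full open, 79 mm up at most.
- mould_centre (a point): Centre (half-way up and along) of the wooden pastry mould: loose, flat on the table, 160 mm long, 34 thick, 0.16 kg. x runs from handle to head: handle a bar 30 mm wide from 80 mm behind to 20 mm ahead of this point; head a block 66 mm wide, 20 to 80 mm ahead, a round carved recess in its top. It balances near this point. z up.
- paddle_centre (a point): Centre of a thin wooden paddle spatula, 150 mm long, blade 56 mm wide, 14 mm thick at the handle; not wanted, stay clear.
- cutter: Steel ring cutter, 62 mm across, 35 mm high, in the small bay; stays there. Origin: centre of the underside.
Not all that is in view belongs to the job. Of the things that look like the part that bears mould_centre, the middle-sized one is meant.

How it is judged:
On the way, in this order (a step that is already met when the one before it is completed fails the run):
1. the tray is swung right over and lies open (links beyond 2.05 rad) (value of joint tray_arm above 2.05 rad), for 0.3 s.
2. with the tray open, the mould lies flat and still on the floor of the large bay (x of mould_centre in the frame of bay between -0.07 and 0.07 m and y of mould_centre in the frame of bay between -0.06 and 0.06 m and z of mould_centre in the frame of bay between 0.01 and 0.024 m and angle between the z axis of mould_centre and the z axis of bay, either way round below 0.15 rad and value of joint tray_arm above 1.9 rad and linear speed of mould below 0.03 m/s), for 0.3 s.
At the end, for the whole second after the job is handed in: The tray is fully down on the box (links within 0.06 rad of shut), and the mould lies under it at rest in the large bay: centre within 70 mm along x and 60 mm along y of the bay's centre, 10 to 24 mm above the bay's floor, flat within 0.15 rad (x of mould_centre in the frame of bay between -0.07 and 0.07 m and y of mould_centre in the frame of bay between -0.06 and 0.06 m and z of mould_centre in the frame of bay between 0.01 and 0.024 m and angle between the z axis of mould_centre and the z axis of bay, either way round below 0.15 rad and value of joint tray_arm below 0.06 rad and linear speed of mould below 0.03 m/s); the robot touches nothing.
It fails at once if the tray falls shut (links close faster than 3 rad/s) (velocity of joint tray_arm below -3 rad/s).
It fails at once if the mould is dropped into the box (falls free of the fingers at over 0.7 m/s) (linear speed of mould above 0.7 m/s and contact force between the fingers and mould below 0.1 N and horizontal distance between mould_centre and bay below 0.15 m).
It fails at once if another loose thing (paddle spatula, ring cutter) is moved by more than 40 mm (distance of any of paddle_centre, cutter from where it was at the start of the episode above 0.04 m).
It also fails if it takes over 69 s, if anything falls off the work surface, if the arm or the gripper's body presses on something with over 40 N, if the wrist force passes 120 N, or if a joint passes its speed limit or range.

## Robot

A 7-joint arm with a two-finger parallel gripper is mounted at the origin on the work surface. World frame = base frame: x ahead of the robot, y to its left, z up, the work surface at z = 0. Lengths are in m, angles in rad, forces in N, time in s.
With the tool pointing down it reaches from about 0.35 to 0.9 m from the base axis. Payload 7.2 kg.
Tool frame: the origin (TCP) lies between the finger pads; the fingertips stand bot.tip_reach ahead of it and the grasp point (between the pads) lies 2 mm behind it (bot.tip_reach is the distance from the TCP to the fingertips, in m); z points along the fingers, y is the line along which they close (so a half turn about z gives the same grasp; the last joint's range is limited). The gripper opens to 88 mm and grips with 3 to 60 N. Pads are 20 mm wide; open, the fingers measure 115 mm over their backs; the gripper's body (75 mm by 178 mm) begins 61 mm behind the grasp point.
Start: joints at [-1.391, 0.411, -0.013, 1.596, 0.006, 1.134, -0.082], TCP at [0.153, 0.606, 0.24] pointing down, gripper open.
Joint ranges: [-2.95, 2.95], [-0.29, 1.99], [-1.47, 1.44], [0.14, 2.54], [-1.03, 4.17], [0.13, 1.85], [-2.86, 2.86]. Speed limits (rad/s): [2.39, 2.39, 3.01, 3.01, 3.14, 3.14, 3.14].

## Interface

Orientations are given as a unit quaternion [x, y, z, w].
In Python, from rig import status, eyes, ticket, bot gives the robot as it stands.
- The arm moves only by the shell command python3 -m jog 'ROWS' [FORCE]. ROWS is text: rows parted by semicolons, each of 7 numbers parted by spaces: the closure, from -1 (fully open) to 1 (shut), so that 0 is half open, then the shift along the world's x, y, z in mm, then the turn, a rotation vector about the world's x, y, z in degrees. A call has 1 to 10 rows; each row shifts and turns the commanded pose from where the row before left it; what a row does not reach is not made up. A row lasts 1/10 s, in which the tool goes at most 50 mm and 8.59 degrees, less where a joint would pass 70% of its speed; a pose out of reach is approached as far as the arm can. A call with a gripper value outside its range is refused whole. The fingers move at their own pace and stop on an object; FORCE is the grip in N (left out, the last holds). Time passes only in rows, so rows that do not move let the fingers close. It gives the time, the measured TCP pose, the force, the opening and the grip force at its end, in the units of the state.
- status.get_obs(): the state, without advancing time (a new reading comes with each control period).
- eyes.camera(name): name is "side" or "top" or "wrist"; returns a dict with "color" (400x640x3 uint8, blue, green, red), "intrinsics" (3x3 intrinsics, pixels), "extrinsics" (4x4, takes a point from camera to world coordinates). Camera axes: x right, y down, z forward; pixel columns grow to the right and rows downward; lengths in m; the calibration is good to about 2 mm. A picture is of the moment at which its call begins. There is no depth.
- ticket.sign_off(): hands the job in; it is judged then, once.
The state is a dict: "time_s": time; "joint_pos": joint angles; "dq": joint speeds; "joint_torque": joint torques, N m; "ee_pos": TCP position; "eef_rot": TCP orientation; "ft_force": force on the tool from outside, world axes, zero at the start; "moment": the same for the moment, N m; "finger_gap": opening from 0.0 (shut) to 1.0 (fully open); "grasp_force": force on a finger pad.
Only numpy, scipy, OpenCV 4.12 (cv2) and the standard library are available. Lean on these libraries where they do the work, as an engineer would, in place of code of your own. Each camera call takes 0.05 s, during which the arm holds its last target. There are 200 camera calls.

## Working session

There is one attempt and no reset: what is moved stays moved. The work goes in short steps, Python scripts to look and compute and a shell command to move; the robot and the scene stay as the last step left them, time stands still between calls to the robot, and variables do not carry over. Pictures are saved under pics/ and viewed, at most 10 in all, crops included, and the job is handed in when it is done.

```bash
mkdir -p pics
python3 - <<'E'
from rig import status, eyes, ticket, bot
import cv2,numpy as np
print(bot.tip_reach)
o=status.get_obs();print(o['time_s'],o['ee_pos'],o['eef_rot'])
for n in("top","side"):
    c=eyes.camera(n);cv2.imwrite(f"pics/{n}0.png",c["color"]);np.savez(f"pics/{n}.npz",K=c["intrinsics"],T=c["extrinsics"])
    print(n,c["intrinsics"].round(1).tolist(),c["extrinsics"].round(3).tolist())
E
```

```text
0.017
0.0 [0.15322432 0.60543531 0.23881026] [ 1.23581239e-01  9.92334132e-01 -8.03810101e-04 -3.21145787e-05]
top [[408.4, 0.0, 323.4], [0.0, 408.4, 194.0], [0.0, 0.0, 1.0]] [[0.028, -0.987, 0.161, 0.27], [-0.999, -0.032, -0.025, -0.084], [0.029, -0.16, -0.987, 1.134], [0.0, 0.0, 0.0, 1.0]]
side [[397.9, 0.0, 317.3], [0.0, 397.9, 193.8], [0.0, 0.0, 1.0]] [[0.72, -0.398, 0.568, -0.146], [-0.694, -0.404, 0.596, -0.698], [-0.008, -0.824, -0.567, 0.691], [0.0, 0.0, 0.0, 1.0]]
```

View pics/top0.png

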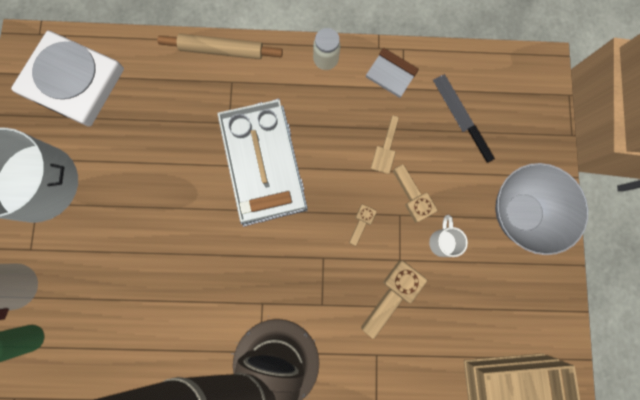

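View pics/side0.png

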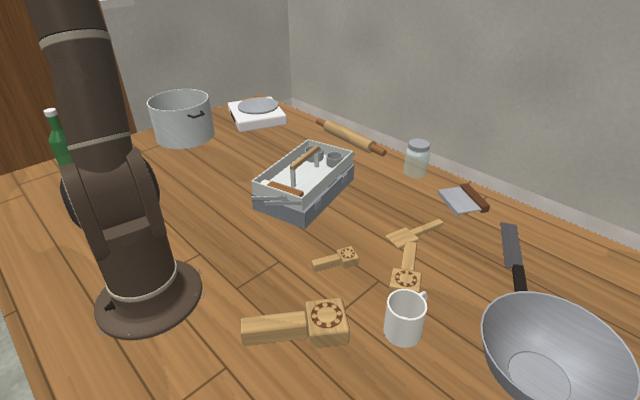

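The top view shows the box at about (262,162), with its bar at (260,160). There are three moulds: small (363,225), middle (415,193) and large (395,300). The paddle is at (386,145) and a mug at (448,240). The side view shows links on the box's near end at about (275,198). I need zooms to get details.

Run:
```python
import cv2,numpy as np
a=cv2.imread("pics/top0.png")[90:240,205:475]; b=cv2.imread("pics/side0.png")[130:230,240:370]
cv2.imwrite("pics/topz.png",cv2.resize(a,None,fx=2.96,fy=2.96,interpolation=cv2.INTER_CUBIC))
cv2.imwrite("pics/sidez.png",cv2.resize(b,None,fx=6,fy=6,interpolation=cv2.INTER_CUBIC))
```

```text
(no output)
```

View pics/topz.png

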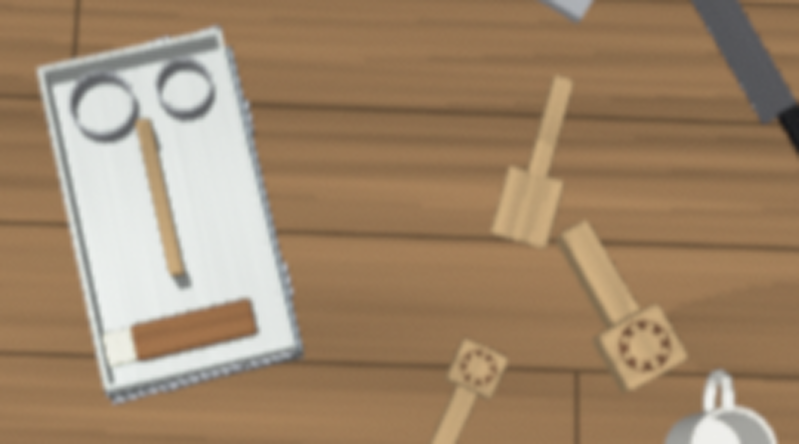

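View pics/sidez.png

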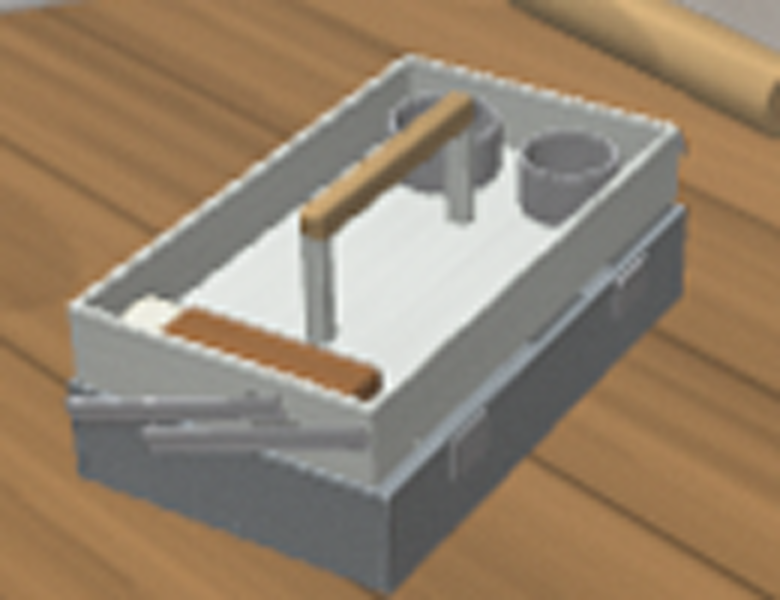

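The links run up towards the viewer's right, so box +y is roughly world +y (left in the top view) and box x points roughly along world +x. In the top zoom the bar ends are at (147,120) and (180,275). The middle mould runs from its handle end at (578,232) to its head centre at (642,347).

```bash
cat > h.py <<'E'
import numpy as np
def ray(n,px,z):
    d=np.load(f"pics/{n}.npz");K,T=d['K'],d['T']
    v=T[:3,:3]@np.linalg.inv(K)@np.r_[px,1];p=T[:3,3]
    return p+v*(z-p[2])/v[2]
E
python3 - <<'E'
from h import *
tz=lambda x,y,z:ray("top",((x+.5)/2.96+205-.5,(y+.5)/2.96+90-.5),z)
sz=lambda x,y,z:ray("side",((x+.5)/6+240-.5,(y+.5)/6+130-.5),z)
def rep(n,a,b):
    d=b-a;print(n,a.round(4),b.round(4),'mid',((a+b)/2).round(4),'len',np.linalg.norm(d).round(4),'yaw',np.degrees(np.arctan2(d[1],d[0])).round(1))
rep('bar',tz(178,273,.134),tz(146,120,.134))
rep('barS',sz(313,215,.134),sz(460,97,.134))
rim=[tz(*p,.1) for p in((40,67),(218,30),(300,352),(110,397))]
print('rimcentre',np.mean(rim,0)); rep('rimL',rim[3],rim[0]);rep('rimR',rim[2],rim[1])
rep('mould',tz(578,232,.034),tz(642,347,.034))
h=[tz(*p,.034) for p in((600,338),(662,305),(688,355),(632,390))]
print('head',np.mean(h,0),[np.linalg.norm(h[i]-h[(i+1)%4]).round(3) for i in range(4)])
rep('paddle blade',tz(545,245,.01),tz(495,230,.01))
E
```

```text
bar [0.4593 0.0375 0.134 ] [0.5915 0.0715 0.134 ] mid [0.5254 0.0545 0.134 ] len 0.1365 yaw 14.4
barS [0.4577 0.0365 0.134 ] [0.5859 0.0727 0.134 ] mid [0.5218 0.0546 0.134 ] len 0.1333 yaw 15.7
rimcentre [0.52321936 0.0544295  0.1       ]
rimL [0.3564 0.0939 0.1   ] [0.6478 0.1732 0.1   ] mid [0.5021 0.1335 0.1   ] len 0.302 yaw 15.2
rimR [ 0.4    -0.0664  0.1   ] [0.6886 0.0171 0.1   ] mid [ 0.5443 -0.0247  0.1   ] len 0.3005 yaw 16.1
mould [ 0.5296 -0.3216  0.034 ] [ 0.4228 -0.3807  0.034 ] mid [ 0.4762 -0.3512  0.034 ] len 0.1221 yaw -151.0
head [ 0.42303984 -0.38404755  0.034     ] [np.float64(0.067), np.float64(0.052), np.float64(0.062), np.float64(0.056)]
paddle blade [ 0.5215 -0.295   0.01  ] [ 0.5345 -0.247   0.01  ] mid [ 0.528 -0.271  0.01 ] len 0.0498 yaw 74.8
```

```bash
python3 -m jog '-1 20.6 -30.6 0 0 0 -8.35;-1 20.6 -30.6 0 0 0 -8.35;-1 20.6 -30.6 0 0 0 -8.35;-1 20.6 -30.6 0 0 0 -8.35;-1 20.6 -30.6 0 0 0 -8.35;-1 20.6 -30.6 0 0 0 -8.35;-1 20.6 -30.6 0 0 0 -8.35;-1 20.6 -30.6 0 0 0 -8.35;-1 20.6 -30.6 0 0 0 -8.35'
python3 -m jog '-1 20.6 -30.6 0 0 0 -8.35;-1 20.6 -30.6 0 0 0 -8.35;-1 20.6 -30.6 0 0 0 -8.35;-1 20.6 -30.6 0 0 0 -8.35;-1 20.6 -30.6 0 0 0 -8.35;-1 20.6 -30.6 0 0 0 -8.35;-1 20.6 -30.6 0 0 0 -8.35;-1 20.6 -30.6 0 0 0 -8.35;-1 20.6 -30.6 0 0 0 -8.35;-1 0 0 0 0 0 0'
python3 - <<'E'
from rig import *;import cv2,numpy as np
from scipy.spatial.transform import Rotation as R
c=eyes.camera("wrist");cv2.imwrite("pics/w1.png",c["color"]);np.savez("pics/w1.npz",K=c["intrinsics"],T=c["extrinsics"])
o=status.get_obs();m=R.from_quat(o['eef_rot']).as_matrix();print(o['ee_pos'],np.degrees(np.arctan2(m[1,1],m[0,1])),m[:,2],o['joint_pos'])
E
```

```text
time_s: 1.0
ee_pos: [0.3392, 0.329, 0.2395]
eef_rot: [0.705, 0.709, -0.0, -0.0]
ft_force: [1.5, 1.1, 0.1]
finger_gap: 1.002
grasp_force: 0.0
time_s: 2.0
ee_pos: [0.5259, 0.0503, 0.2398]
eef_rot: [0.992, 0.13, 0.001, 0.001]
ft_force: [-0.3, -0.7, 0.2]
finger_gap: 1.0
grasp_force: 0.0
[0.52465413 0.05274653 0.23938444] -74.74684586899077 [-1.21297550e-04 -1.57285724e-03 -9.99998756e-01] [-0.78060777  0.28484206  0.72815678  1.86853652 -0.21330133  1.067869
 -1.27334035]
```

View pics/w1.png

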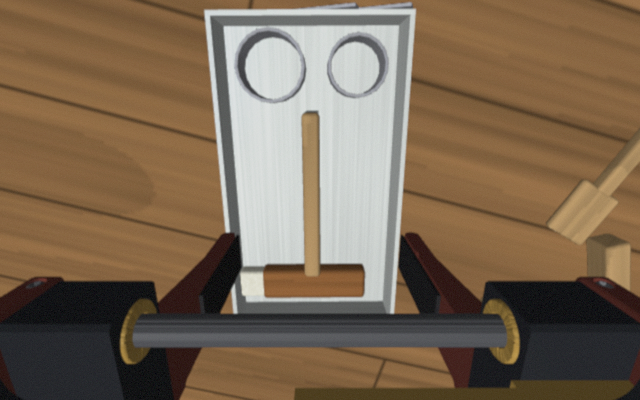

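The wrist view shows the bar running from (311,113) to (312,275), between the open fingers.

Run:
```python
from h import *
a=ray("w1",(312,274),.134);b=ray("w1",(310.5,114),.134);d=b-a
print(a,b,(a+b)/2,np.linalg.norm(d),np.degrees(np.arctan2(d[1],d[0])))
```

```text
[0.46203292 0.03940553 0.134     ] [0.59274456 0.07458493 0.134     ] [0.52738874 0.05699523 0.134     ] 0.13536292553248538 15.063501035890068
```

```bash
python3 -m jog '-1 1 3 -30 0 0 0;-1 0 0 -40 0 0 0;-1 0 0 -30 0 0 0;-1 0 0 -13 0 0 0;-1 0 0 0 0 0 0;1 0 0 0 0 0 0;1 0 0 0 0 0 0;1 0 0 0 0 0 0;1 0 0 0 0 0 0;1 0 0 0 0 0 0' 25
```

```text
time_s: 3.05
ee_pos: [0.5253, 0.0582, 0.1272]
eef_rot: [0.991, 0.135, 0.0, -0.0]
ft_force: [0.5, 0.0, -0.1]
finger_gap: 0.587
grasp_force: 0.0
```

```bash
python3 -m jog '1 0 0 0 0 0 0;1 0 0 0 0 0 0;1 0 0 0 0 0 0;1 0 0 0 0 0 0;1 0 0 0 0 0 0;1 0 0 0 0 0 0'
python3 - <<'E'
import numpy as np
q=np.linspace(0,2.18,21);t=np.radians(20)
h=120*(np.cos(t)-np.cos(t+q));v=120*(np.sin(t+q)-np.sin(t));y=np.radians(15.2)
P=np.c_[-np.sin(y)*h,np.cos(y)*h,v];D=np.diff(P.round(0),axis=0)
print(';'.join('1 %g %g %g 0 0 0'%tuple(r) for r in D))
E
```

```text
time_s: 3.65
ee_pos: [0.5254, 0.057, 0.1266]
eef_rot: [0.991, 0.134, 0.0, 0.001]
ft_force: [1.0, -3.8, -2.2]
finger_gap: 0.156
grasp_force: 25.0
1 -1 5 12 0 0 0;1 -2 6 11 0 0 0;1 -2 7 11 0 0 0;1 -2 9 10 0 0 0;1 -3 9 9 0 0 0;1 -3 11 7 0 0 0;1 -3 11 7 0 0 0;1 -3 11 5 0 0 0;1 -3 12 3 0 0 0;1 -3 13 3 0 0 0;1 -4 12 1 0 0 0;1 -3 13 0 0 0 0;1 -4 12 -2 0 0 0;1 -3 13 -4 0 0 0;1 -3 11 -4 0 0 0;1 -3 12 -6 0 0 0;1 -3 10 -7 0 0 0;1 -3 10 -8 0 0 0;1 -2 9 -10 0 0 0;1 -2 8 -10 0 0 0
```

```bash
python3 -m jog '1 -1 5 12 0 0 0;1 -2 6 11 0 0 0;1 -2 7 11 0 0 0;1 -2 9 10 0 0 0;1 -3 9 9 0 0 0;1 -3 11 7 0 0 0;1 -3 11 7 0 0 0;1 -3 11 5 0 0 0;1 -3 12 3 0 0 0;1 0 0 0 0 0 0'
```

```text
time_s: 4.65
ee_pos: [0.5025, 0.1413, 0.2028]
eef_rot: [0.991, 0.136, -0.0, -0.001]
ft_force: [-2.1, -2.7, 7.5]
finger_gap: 0.158
grasp_force: 25.0
```

```bash
python3 -m jog '1 -3 13 3 0 0 0;1 -4 12 1 0 0 0;1 -3 13 0 0 0 0;1 -4 12 -2 0 0 0;1 -3 13 -4 0 0 0;1 -3 11 -4 0 0 0;1 -3 12 -6 0 0 0;1 -3 10 -7 0 0 0;1 -3 10 -8 0 0 0;1 -2 9 -10 0 0 0'
python3 -m jog '1 -2 8 -10 0 0 0;1 0 0 0 0 0 0;1 0 0 0 0 0 0;1 0 0 0 0 0 0;1 0 0 0 0 0 0'
```

```text
time_s: 5.65
ee_pos: [0.4719, 0.2538, 0.1637]
eef_rot: [0.991, 0.135, -0.0, 0.001]
ft_force: [5.0, -5.3, -8.2]
finger_gap: 0.156
grasp_force: 25.0
time_s: 6.15
ee_pos: [0.4702, 0.2606, 0.1537]
eef_rot: [0.991, 0.134, -0.0, 0.002]
ft_force: [5.1, -6.3, -10.6]
finger_gap: 0.159
grasp_force: 25.0
```

```bash
python3 -m jog '-1 0 0 0 0 0 0;-1 0 0 0 0 0 0;-1 0 0 0 0 0 0;-1 0 0 0 0 0 0;-1 0 0 0 0 0 0;-1 0 0 0 0 0 0;-1 0 0 0 0 0 0;-1 0 0 30 0 0 0;-1 0 0 40 0 0 0;-1 0 0 30 0 0 0'
python3 -m jog '-1 0 -40 0 0 0 0;-1 0 -45 0 0 0 0;-1 0 -45 0 0 0 0;-1 0 -45 0 0 0 0;-1 0 -45 0 0 0 0;-1 0 -45 0 0 0 0;-1 0 -45 0 0 0 0;-1 0 -45 0 0 0 0;-1 0 -45 0 0 0 0;-1 0 -45 0 0 0 0'
python3 -m jog '-1 0 -45 0 0 0 4;-1 0 -45 0 0 0 4;-1 0 -45 0 0 0 4;-1 -7 -40 0 0 0 2;-1 0 0 0 0 0 0;-1 0 0 0 0 0 0'
python3 - <<'E'
from rig import *;import cv2,numpy as np
from scipy.spatial.transform import Rotation as R
for n in("wrist","top"):
  c=eyes.camera(n);cv2.imwrite(f"pics/{n}2.png",c["color"]);np.savez(f"pics/{n}2.npz",K=c["intrinsics"],T=c["extrinsics"])
a=cv2.imread("pics/wrist2.png");b=cv2.imread("pics/top2.png")[80:260,100:340]
cv2.imwrite("pics/c2.png",np.hstack([cv2.resize(a,(480,300)),cv2.resize(b,(320,240))[:300] if 0 else cv2.copyMakeBorder(cv2.resize(b,(320,240)),0,60,0,0,0)]))
o=status.get_obs();m=R.from_quat(o['eef_rot']).as_matrix();print(o['ee_pos'],np.degrees(np.arctan2(m[1,1],m[0,1])),o['joint_pos'])
E
```

```text
time_s: 7.15
ee_pos: [0.4705, 0.2619, 0.2565]
eef_rot: [0.991, 0.135, 0.0, -0.0]
ft_force: [0.3, -0.2, 0.0]
finger_gap: 0.994
grasp_force: 0.0
time_s: 8.15
ee_pos: [0.4699, -0.1846, 0.2549]
eef_rot: [0.991, 0.135, 0.0, -0.0]
ft_force: [0.5, 0.5, -0.3]
finger_gap: 0.998
grasp_force: 0.0
time_s: 8.75
ee_pos: [0.4622, -0.359, 0.2544]
eef_rot: [0.967, 0.253, -0.0, -0.0]
ft_force: [0.1, 0.2, 0.6]
finger_gap: 1.004
grasp_force: 0.0
[ 0.46351056 -0.35669334  0.25439792] -60.45275753675773 [-0.04566761  0.4181248   0.84900324  1.71831319 -0.33950624  1.16044422
 -0.1564243 ]
```

View pics/c2.png

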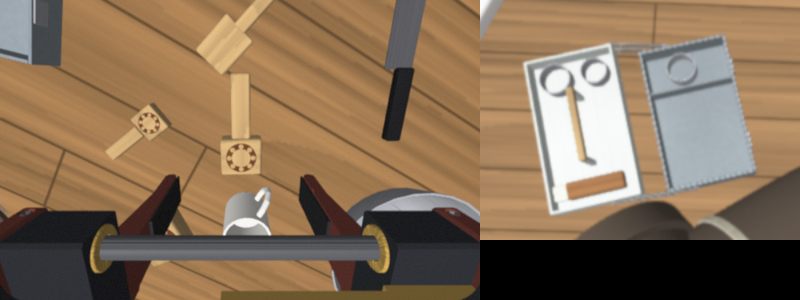

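The wrist view shows the mould straight ahead: head centre about (320,209) and handle end about (320,98) at full resolution, with the mug beyond the head at about (325,285). The top view shows the tray lying open, with the large bay empty.

Run:
```python
from h import *
f=lambda x,y,z:ray("wrist2",(x/.75,y/.75),z)
a=f(240,75,.034);L=(f(221,138,.034)+f(259,138,.034))/2;e=(f(221,159,.034)+f(260,159,.034))/2
for p in(a,L,e):print(p)
d=e-a;print(np.linalg.norm(d),np.degrees(np.arctan2(d[1],d[0])))
print('centre',(a+e)/2, 'from shoulder',L-.02*d/np.linalg.norm(d))
print('mug base',f(228,225,0),f(250,192,.08),f(225,200,.08))
```

```text
[ 0.53312221 -0.320116    0.034     ]
[ 0.45137791 -0.36619592  0.034     ]
[ 0.4216121  -0.38389327  0.034     ]
0.12846028425885145 -150.23296346275586
centre [ 0.47736716 -0.35200464  0.034     ] from shoulder [ 0.46873893 -0.35626643  0.034     ]
mug base [ 2.83446728e-01 -4.34620985e-01 -5.55111512e-17] [ 0.39807178 -0.41294981  0.08      ] [ 0.36870327 -0.38739386  0.08      ]
```

```bash
python3 -m jog '-1 4 0 -40 0 0 0;-1 0 0 -45 0 0 0;-1 0 0 -45 0 0 0;-1 0 0 -40 0 0 0;-1 0 0 -30 0 0 0;-1 0 0 -20 0 0 0;-1 0 0 -12 0 0 0;-1 0 0 0 0 0 0;1 0 0 0 0 0 0;1 0 0 0 0 0 0' 30
python3 -m jog '1 0 0 0 0 0 0;1 0 0 0 0 0 0;1 0 0 0 0 0 0;1 0 0 0 0 0 0;1 0 0 0 0 0 0;1 0 0 0 0 0 0;1 0 0 0 0 0 0'
```

```text
time_s: 9.85
ee_pos: [0.468, -0.3581, 0.024]
eef_rot: [0.967, 0.255, 0.001, 0.001]
ft_force: [0.4, 0.1, 0.1]
finger_gap: 0.858
grasp_force: 0.0
time_s: 10.55
ee_pos: [0.4671, -0.3579, 0.0226]
eef_rot: [0.967, 0.255, -0.0, -0.0]
ft_force: [-0.4, -0.1, 1.2]
finger_gap: 0.34
grasp_force: 30.0
```

```bash
python3 -m jog '1 0 0 20 0 0 0;1 0 0 40 0 0 0;1 0 0 45 0 0 0;1 0 0 40 0 0 0;1 0 0 25 0 0 0;1 1.5 20 0 0 0 0;1 2 40 0 0 0 -2;1 2 44 0 0 0 -2.5;1 2 45 0 0 0 -2.5;1 2 45 0 0 0 -2.5'
python3 -m jog '1 2 45 0 0 0 -2.5;1 2 45 0 0 0 -2.5;1 1.5 40 0 0 0 0;1 1 40 0 0 0 0;1 0.5 25 0 0 0 0;1 0 15 0 0 0 0;1 0 0 0 0 0 0;1 0 0 0 0 0 0'
python3 - <<'E'
from rig import *;import cv2,numpy as np
from scipy.spatial.transform import Rotation as R
for n in("wrist","top"):
  c=eyes.camera(n);cv2.imwrite(f"pics/{n}3.png",c["color"]);np.savez(f"pics/{n}3.npz",K=c["intrinsics"],T=c["extrinsics"])
o=status.get_obs();m=R.from_quat(o['eef_rot']).as_matrix();print(o['ee_pos'],np.degrees(np.arctan2(m[1,1],m[0,1])),o['joint_pos'])
E
```

```text
time_s: 11.55
ee_pos: [0.4761, -0.1622, 0.1924]
eef_rot: [0.985, 0.173, -0.0, -0.0]
ft_force: [0.2, -0.1, -2.1]
finger_gap: 0.338
grasp_force: 30.0
time_s: 12.35
ee_pos: [0.4834, 0.0455, 0.1925]
eef_rot: [0.991, 0.131, -0.0, 0.0]
ft_force: [0.3, -0.3, -1.4]
finger_gap: 0.34
grasp_force: 30.0
[0.48349702 0.04471006 0.19267174] -75.10225217890235 [-0.93966149  0.30320551  0.91783965  2.02416145 -0.29532431  0.95070435
 -1.18028015]
```

View pics/wrist3.png

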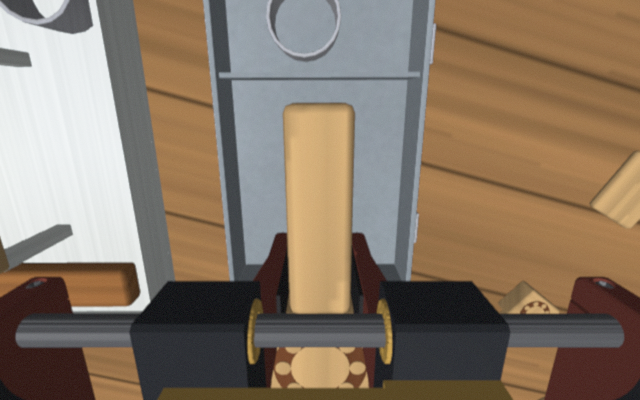

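The wrist view shows the mould held level over the large bay. The divider is at row 75 (columns 222–416), the handle end at (319,104), and the near corners are at about (233,275) and (408,268).

Run:
```python
from h import *
y=np.radians(15.2);u=np.array([np.cos(y),np.sin(y)]);v=np.array([-u[1],u[0]])
t=np.array([.4835,.0447])
for n,p in dict(divL=(222,76,.046),divR=(417,74,.046),rimL=(208,20,.055),rimR=(434,20,.055),nearR=(408,266,.055),hand=(319,103,.204)).items():
    w=ray("wrist3",p[:2],p[2])[:2];print(n,w.round(4),'rel TCP along,across',((w-t)@u).round(4),((w-t)@v).round(4))
```

```text
divL [0.5588 0.151 ] rel TCP along,across 0.1006 0.0829
divR [ 0.6033 -0.0077] rel TCP along,across 0.1018 -0.082
rimL [0.5967 0.1662] rel TCP along,across 0.1411 0.0876
rimR [ 0.6428 -0.0047] rel TCP along,across 0.1408 -0.0894
nearR [ 0.4343 -0.0576] rel TCP along,across -0.0743 -0.0858
hand [0.5604 0.0662] rel TCP along,across 0.0798 0.0006
```

```bash
python3 -m jog '1 0 0 -30 0 0 0;1 0 0 -40 0 0 0;1 0 0 -35 0 0 0;1 0 0 -25 0 0 0;1 0 0 -15 0 0 0;1 0 0 -10 0 0 0;1 0 0 -5 0 0 0;1 0 0 -2 0 0 0;1 0 0 0 0 0 0;1 0 0 0 0 0 0'
```

```text
time_s: 13.45
ee_pos: [0.4842, 0.0463, 0.0314]
eef_rot: [0.991, 0.131, 0.001, -0.0]
ft_force: [-0.2, 0.1, -1.8]
finger_gap: 0.337
grasp_force: 30.0
```

```bash
python3 -m jog '1 0 0 -1 0 0 0;1 0 0 -1 0 0 0;1 0 0 -1 0 0 0;1 0 0 0 0 0 0;1 0 0 0 0 0 0'
```

```text
time_s: 13.95
ee_pos: [0.4838, 0.0463, 0.0286]
eef_rot: [0.991, 0.131, 0.0, -0.001]
ft_force: [-4.1, 0.5, 13.5]
finger_gap: 0.342
grasp_force: 30.0
```

```bash
python3 -m jog '-0.4 0 0 0 0 0 0;-0.4 0 0 0 0 0 0;-0.4 0 0 0 0 0 0;-0.4 0 0 0 0 0 0;-0.4 0 0 0 0 0 0;-0.4 0 0 0 0 0 0;-0.4 0 0 0 0 0 0;-0.4 0 0 10 0 0 0;-0.4 0 0 25 0 0 0;-0.4 0 0 40 0 0 0'
python3 -m jog '-1 0 0 40 0 0 0;-1 0 0 45 0 0 0;-1 0 0 40 0 0 0;-1 0 0 20 0 0 0;-1 0 0 0 0 0 0;-1 0 0 0 0 0 0'
python3 - <<'E'
from rig import *;import cv2,numpy as np
from scipy.spatial.transform import Rotation as R
c=eyes.camera("wrist");cv2.imwrite("pics/wrist4.png",c["color"])
o=status.get_obs();m=R.from_quat(o['eef_rot']).as_matrix();print(o['ee_pos'],np.degrees(np.arctan2(m[1,1],m[0,1])))
E
```

```text
time_s: 14.95
ee_pos: [0.4823, 0.0456, 0.1027]
eef_rot: [0.991, 0.13, -0.002, 0.001]
ft_force: [0.1, 0.2, 0.7]
finger_gap: 0.702
grasp_force: 0.0
time_s: 15.55
ee_pos: [0.4833, 0.0463, 0.2478]
eef_rot: [0.991, 0.131, 0.0, -0.001]
ft_force: [-0.1, 0.0, -0.1]
finger_gap: 1.002
grasp_force: 0.0
[0.48295452 0.04624103 0.24710881] -74.97856478723436
```

View pics/wrist4.png

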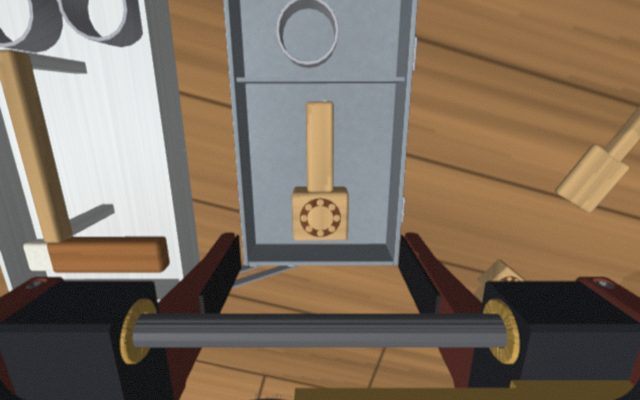

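The mould lies flat in the large bay, with its head at (320,215) and handle end at (319,103). Next I go back to the bar at its known open position.

```bash
python3 -m jog '-1 -2.5 35 0 0 0 0;-1 -2.5 45 0 0 0 0;-1 -2.5 45 0 0 0 0;-1 -2.5 45 0 0 0 0;-1 -2.5 30 0 0 0 0;-1 0 15 0 0 0 0;-1 0 0 -30 0 0 0;-1 0 0 -35 0 0 0;-1 0 0 -20 0 0 0;-1 0 0 -8 0 0 0' 25
python3 -m jog '-1 0 0 0 0 0 0;1 0 0 0 0 0 0;1 0 0 0 0 0 0;1 0 0 0 0 0 0;1 0 0 0 0 0 0;1 0 0 0 0 0 0;1 0 0 0 0 0 0;1 0 0 0 0 0 0;1 0 0 0 0 0 0;1 0 0 0 0 0 0'
python3 -m jog '1 0 0 0 0 0 0;1 0 0 0 0 0 0;1 0 0 0 0 0 0;1 0 0 0 0 0 0'
```

```text
time_s: 16.6
ee_pos: [0.4701, 0.2589, 0.152]
eef_rot: [0.992, 0.13, -0.002, 0.002]
ft_force: [-0.3, 0.2, 0.1]
finger_gap: 0.998
grasp_force: 0.0
time_s: 17.6
ee_pos: [0.4711, 0.2611, 0.1546]
eef_rot: [0.991, 0.131, -0.0, 0.0]
ft_force: [0.4, -0.7, 0.4]
finger_gap: 0.219
grasp_force: 0.0
time_s: 18.0
ee_pos: [0.4712, 0.2608, 0.1546]
eef_rot: [0.991, 0.13, 0.0, 0.0]
ft_force: [0.2, -2.6, 0.6]
finger_gap: 0.16
grasp_force: 25.0
```

```bash
python3 -m jog '1 2 -8 10 0 0 0;1 2 -9 10 0 0 0;1 3 -10 8 0 0 0;1 3 -10 7 0 0 0;1 3 -12 6 0 0 0;1 3 -11 4 0 0 0;1 3 -13 4 0 0 0;1 4 -12 2 0 0 0;1 3 -13 0 0 0 0;1 4 -12 -1 0 0 0'
python3 -m jog '1 3 -13 -3 0 0 0;1 3 -12 -3 0 0 0;1 3 -11 -5 0 0 0;1 3 -11 -7 0 0 0;1 3 -11 -7 0 0 0;1 3 -9 -9 0 0 0;1 2 -9 -10 0 0 0;1 0 0 0 0 0 0'
```

```text
time_s: 19.0
ee_pos: [0.501, 0.1506, 0.2047]
eef_rot: [0.991, 0.131, -0.0, -0.0]
ft_force: [2.6, 3.1, -9.8]
finger_gap: 0.161
grasp_force: 25.0
time_s: 19.8
ee_pos: [0.5215, 0.0748, 0.1597]
eef_rot: [0.991, 0.13, 0.0, -0.0]
ft_force: [5.0, 4.8, -8.0]
finger_gap: 0.154
grasp_force: 25.0
```

```bash
python3 -m jog '1 1 -3.5 -5.5 0 0 0;1 1 -3.5 -5.5 0 0 0;1 1 -3 -5.5 0 0 0;1 1 -3 -5.5 0 0 0;1 0 -2.5 -5.5 0 0 0;1 0 -2.5 -5.5 0 0 0;1 0 0 -1 0 0 0;1 0 0 0 0 0 0;1 0 0 0 0 0 0'
```

```text
time_s: 20.7
ee_pos: [0.5263, 0.0571, 0.1268]
eef_rot: [0.991, 0.131, 0.001, 0.0]
ft_force: [6.9, 2.0, -4.9]
finger_gap: 0.161
grasp_force: 25.0
```

```bash
python3 -m jog '1 0 0 -1 0 0 0;1 0 0 -1 0 0 0;1 0 0 -1 0 0 0;1 0 0 0 0 0 0;1 0 0 0 0 0 0'
```

```text
time_s: 21.2
ee_pos: [0.5265, 0.0571, 0.1262]
eef_rot: [0.991, 0.13, 0.001, -0.001]
ft_force: [-5.2, 2.7, 26.1]
finger_gap: 0.162
grasp_force: 25.0
```

Pressing 3 mm further gives 26 N upward, so the tray is seated. I'll release and retreat.

```bash
python3 -m jog '1 0 0 2 0 0 0;-1 0 0 0 0 0 0;-1 0 0 0 0 0 0;-1 0 0 0 0 0 0;-1 0 0 0 0 0 0;-1 0 0 0 0 0 0;-1 0 0 0 0 0 0;-1 0 0 0 0 0 0;-1 0 0 0 0 0 0;-1 0 0 0 0 0 0'
python3 -m jog '-1 0 0 15 0 0 0;-1 0 0 30 0 0 0;-1 0 0 45 0 0 0;-1 0 0 40 0 0 0;-1 0 0 0 0 0 0;-1 0 0 0 0 0 0;-1 0 0 0 0 0 0'
python3 - <<'E'
from rig import *;import cv2,numpy as np
c=eyes.camera("side");cv2.imwrite("pics/side5.png",cv2.resize(c["color"][100:260,200:420],None,fx=3.6,fy=3.6,interpolation=cv2.INTER_CUBIC))
a=c["color"];b=cv2.imread("pics/side0.png");print(cv2.absdiff(a,b)[180:225,240:360].mean())
E
```

```text
time_s: 22.2
ee_pos: [0.5251, 0.0571, 0.1257]
eef_rot: [0.991, 0.131, 0.0, 0.0]
ft_force: [-0.2, -0.4, 0.4]
finger_gap: 0.939
grasp_force: 0.0
time_s: 22.9
ee_pos: [0.5244, 0.0573, 0.2551]
eef_rot: [0.991, 0.131, -0.001, -0.0]
ft_force: [-0.1, -0.5, 0.4]
finger_gap: 0.999
grasp_force: 0.0
3.3119753086419754
```

View pics/side5.png

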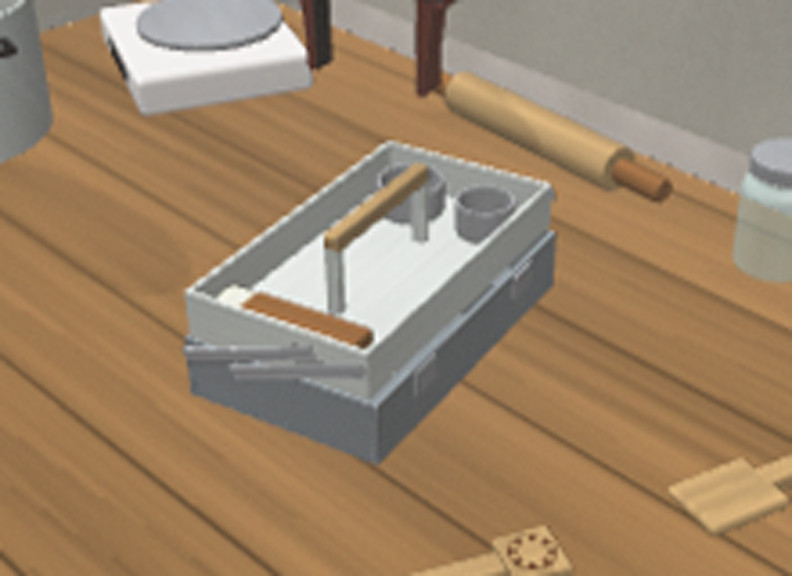

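The tray is fully down on the box, as at the start, and the gripper is clear of it.

```bash
python3 -c "
from rig import ticket;print(ticket.sign_off())"
```

```text
the job is handed in; nothing more can be done
None
```

The middle-sized mould lies flat in the large bay, the tray is fully down on the box, and the job was handed in at about 23 s of the 69 s allowed; no verdict was shown.

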